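Count three gland lock nuts into the well of a counting tray

ROBOT

A 6-joint arm with a two-finger parallel gripper is mounted at the origin on the work surface. World frame = base frame: x ahead of the robot, y to its left, z up, the work surface at z = 0. Lengths are in m, angles in degrees, forces in N, time in s.
With the tool pointing down it reaches from about 0.25 to 0.8 m from the base axis. Payload 8.5 kg.
Tool frame: the origin (TCP) lies at the centre of the arm's flange, where the gripper is bolted on; the fingertips stand tcp_to_tips ahead of it and the grasp point (between the pads) lies 155 mm ahead of it (tcp_to_tips is the distance from the TCP to the fingertips, in m); z points along the fingers, y is the line along which they close (so a half turn about z gives the same grasp; the last joint's range is limited). The gripper opens to 85 mm and grips with 20 to 120 N. Pads are 22 mm wide; open, the fingers measure 114 mm over their backs; the gripper's body (76 mm by 85 mm) begins 54 mm behind the grasp point. The pads swing forward as they close: fully open they stand 13 mm farther back than shut.
Start: joints at [0, 13.648, -0.773, 75.585, 0, 90], TCP at [0.525, 0, 0.405] pointing down, gripper open.
Joint ranges: [-152.45, 152.45], [-59.26, 108.67], [-65.41, 83.53], [-104.44, 129.93], [-82.83, 76.93], [-180, 180]. Speed limits (degrees/s): [127.2, 127.2, 159.86, 180, 180, 180].

INTERFACE

Orientations are given as [roll, pitch, yaw] about the fixed x, y, z axes, in that order (R = Rz(yaw) Ry(pitch) Rx(roll)).
In Python, from plant import state, camera, get_calibration, sign_off, look_for, place_of, tcp_to_tips gives the robot as it stands. The module is installed in compiled form; this text tells all that it offers.
- The arm moves only by the shell command python3 -m pendant 'ROWS' [OPENING] [FORCE]. ROWS is JSON, a list that holds one entry, the list of rows, each a list of 6 numbers: the shift along the world's x, y, z in units of 150 mm (1.0 is 150 mm), then the turn, a rotation vector about the world's x, y, z in units of 30 degrees (1.0 is 30 degrees). A call has 1 to 12 rows; each row shifts and turns the commanded pose from where the row before left it; what a row does not reach is not made up. A row lasts 1/10 s, in which the tool goes at most 50 mm and 8.59 degrees, less where a joint would pass 70% of its speed; a pose out of reach is approached as far as the arm can. A call with a number of a shift or a turn outside -1 to 1 is refused whole. A call with a gripper value outside its range is refused whole. OPENING is the gripper's target within -1 to 1 (fully open at 1, half-way at 0, shut at -1), set as the call begins (- or left out, the last holds). The fingers move at their own pace and stop on an object; FORCE is the grip in N (left out, the last holds). Time passes only in rows, so rows that do not move let the fingers close. It gives the time, the measured TCP pose, the force, the opening and the grip force at its end, in the units of the state.
- state(): the state, without advancing time (a new reading comes with each control period).
- camera(name): name is "scene" or "side" or "wrist"; returns the picture (384x512x3 uint8, red, green, blue); there is no depth.
- get_calibration(name): a dict with "camera_matrix" (3x3 intrinsics, pixels), "world_from_camera" (4x4, takes a point from camera to world coordinates). Camera axes: x right, y down, z forward; pixel columns grow to the right and rows downward; lengths in m; the calibration is good to about 2 mm. The wrist camera is an equidistant fisheye: a pixel r from the principal point sees the ray r / f radians off the axis. A picture is of the moment at which its call begins: read the wrist's pose just before it. get_calibration takes no time and is no camera call; for the wrist camera it gives the pose at the moment of the call.
- sign_off(): hands the job in; it is judged then, once.
Trained networks look in the newest picture that a camera, given by its name, has taken for a name from the list of things; names that differ only in an ending like _2 or _b are one class to them, and where a whole thing is asked for, a point or a joint stands for the part that bears it (a point fixed in the world has none). Each returns a list of dicts, best first, with "confidence" (0 to 1); they miss things now and then, are a little off and sometimes report something else, mostly with a low value. They report only what shows in the picture. A call takes as long as a camera call. They do not tell look-alikes from the thing itself.
- look_for(camera, thing): "xyz" ([x, y, z] in m, in the coordinates of the camera as it stood for that picture, good to about 4 mm: the middle of the surface that is visible of it).
- place_of(camera, thing): "xyz" ([x, y, z] in m, in the coordinates of the camera as it stood for that picture, good to about 4 mm: a listed point, or the origin of a listed thing).
The state is a dict: "time": time; "q": joint angles; "qd": joint speeds; "joint_torque": joint torques, N m; "position": TCP position; "eef_rot": TCP orientation; "wrist_force": force on the tool from outside, world axes, zero at the start; "wrist_torque": the same for the moment, N m; "finger_gap": finger opening in m; "finger_force": force on a finger pad.
Only numpy, scipy, OpenCV 4.12 (cv2) and the standard library are available. Lean on these libraries where they do the work, as an engineer would, in place of code of your own. Each camera call takes 0.05 s, during which the arm holds its last target. There are 200 camera calls.

TASK

On the small-parts counting tray, count off the three hexagonal lock nuts: with the fingertips, slide them over the deck one at a time through the gap in the rim, so that each drops into the well before the next one follows. Push them gently, without pinching or picking anything up, and leave the cable gland, the round washer and the things on the table undisturbed where they are.

Things in the scene. Friction and masses are not known exactly. Their poses are not given: they have to be found in the camera images.
- tray: Moulded counting tray with dark grey deck and well floor, white rim and shoulders, 340 mm long (its x), 240 mm wide (its y), fixed. Origin on the table, z up. Its +x runs along the middle line from the sorting deck through the gate into the well. Along x: deck -185 to 69 mm, well 69 to 145 mm; inside width y = -115 to 115 mm. A rim 5 mm thick, top at z = 52 mm, runs round it, 10 mm above the deck.
- tray_deck (a point): Middle of the flat deck, on its top face (tray x = -85, y = 0, z = 42 mm). From x = -26 mm on, its two sides draw in at 45 degrees to the gate, along solid shoulders as high as the rim.
- tray_gate (a point): Middle of the gate, at deck height (tray x = 67, y = 0, z = 42 mm): a gap in the rim 48 mm wide along the tray's y, from x = 65 to 69 mm, passed in +x. At x = 69 mm the deck ends in a vertical drop of 39 mm into the well; a nut tips over once its centre has passed this edge.
- tray_well (a point): Middle of the well's floor (tray x = 107, y = 0, z = 3 mm). The well is 76 mm long and 230 mm wide. How the nuts come to lie in it does not matter.
- gland: Cable gland of bright metal, standing upright on its threaded end on the deck: 42 mm tall, up to 37 mm across, 65 g. Origin at the middle of its underside, z up its axis. To be left standing where it is.
- gland_center (a point): Centre of the cable gland, 21 mm above the deck.
- washer_center (a point): Centre of the plain round washer, 37 mm across with a 21 mm hole, 3 mm thick, lying flat on the deck. To be left where it is.
- tape_center (a point): Centre of a roll of black insulating tape, 70 mm across and 19 mm high, lying flat on the table beside the tray. To be left alone.
- driver_center (a point): Middle of a blue-handled screwdriver, 200 mm long, lying on the table on the other side of the tray, 12 mm above the table. To be left alone.
- nut1: Gland lock nut of bright metal lying flat on the deck: hexagonal, 32 mm across flats, 37 mm across corners, 6 mm thick, with a round 24 mm hole, about 22 g. Origin at the middle of its underside.
- nut2: Gland lock nut of bright metal lying flat on the deck: hexagonal, 32 mm across flats, 37 mm across corners, 6 mm thick, with a round 24 mm hole, about 22 g. Origin at the middle of its underside.
- nut3: Gland lock nut of bright metal lying flat on the deck: hexagonal, 32 mm across flats, 37 mm across corners, 6 mm thick, with a round 24 mm hole, about 22 g. Origin at the middle of its underside.
- nut1_center (a point): Centre of the hole of lock nut 1, half-way up its 6 mm thickness (45 mm above the table while it lies on the deck). All three nuts are alike.
- nut2_center (a point): Centre of the hole of lock nut 2, half-way up its 6 mm thickness (45 mm above the table while it lies on the deck). All three nuts are alike.
- nut3_center (a point): Centre of the hole of lock nut 3, half-way up its 6 mm thickness (45 mm above the table while it lies on the deck). All three nuts are alike.
Mind the look-alikes: they are no part of the job. Of the things shaped like the gland, the metal one is meant.

How it is judged (in metres and radians):
On the way, in this order (a step that is already met when the one before it is completed fails the run):
1. one nut, and only one, has dropped into the well (((x of nut1_center in the frame of tray between 0.067 and 0.147 m and y of nut1_center in the frame of tray between -0.117 and 0.117 m and z of nut1_center in the frame of tray below 0.038 m) or (x of nut2_center in the frame of tray between 0.067 and 0.147 m and y of nut2_center in the frame of tray between -0.117 and 0.117 m and z of nut2_center in the frame of tray below 0.038 m) or (x of nut3_center in the frame of tray between 0.067 and 0.147 m and y of nut3_center in the frame of tray between -0.117 and 0.117 m and z of nut3_center in the frame of tray below 0.038 m))), for 0.2 s.
2. a second nut has dropped in after it ((((x of nut1_center in the frame of tray between 0.067 and 0.147 m and y of nut1_center in the frame of tray between -0.117 and 0.117 m and z of nut1_center in the frame of tray below 0.038 m) and (x of nut2_center in the frame of tray between 0.067 and 0.147 m and y of nut2_center in the frame of tray between -0.117 and 0.117 m and z of nut2_center in the frame of tray below 0.038 m)) or ((x of nut1_center in the frame of tray between 0.067 and 0.147 m and y of nut1_center in the frame of tray between -0.117 and 0.117 m and z of nut1_center in the frame of tray below 0.038 m) and (x of nut3_center in the frame of tray between 0.067 and 0.147 m and y of nut3_center in the frame of tray between -0.117 and 0.117 m and z of nut3_center in the frame of tray below 0.038 m)) or ((x of nut2_center in the frame of tray between 0.067 and 0.147 m and y of nut2_center in the frame of tray between -0.117 and 0.117 m and z of nut2_center in the frame of tray below 0.038 m) and (x of nut3_center in the frame of tray between 0.067 and 0.147 m and y of nut3_center in the frame of tray between -0.117 and 0.117 m and z of nut3_center in the frame of tray below 0.038 m)))), for 0.2 s.
3. the third nut has dropped in after the second (x of nut1_center in the frame of tray between 0.067 and 0.147 m and y of nut1_center in the frame of tray between -0.117 and 0.117 m and z of each of nut1_center, nut2_center, nut3_center in the frame of tray below 0.038 m and x of nut2_center in the frame of tray between 0.067 and 0.147 m and y of nut2_center in the frame of tray between -0.117 and 0.117 m and x of nut3_center in the frame of tray between 0.067 and 0.147 m and y of nut3_center in the frame of tray between -0.117 and 0.117 m), for 0.2 s.
At the end, for the whole second after the job is handed in: All three lock nuts have come to lie, lean or stand in the well (slower than 0.1 m/s), the centre of each inside its walls and at least 4 mm below deck level. The gland is upright; it and the washer are within 15 mm, tape roll and screwdriver within 20 mm, of where they began (all of step 3 and linear speed of each of nut1, nut2, nut3 below 0.1 m/s and distance of each of gland_center, washer_center from where it was at the start of the episode below 0.015 m and angle between gland's own z axis and vertical below 0.3 rad and distance of each of tape_center, driver_center from where it was at the start of the episode below 0.02 m); the robot touches nothing.
It fails at once if a nut is lifted more than 10 mm off the deck (z of any of nut1_center, nut2_center, nut3_center in the frame of tray above 0.055 m).
It fails at once if a nut is pinched or jammed: the fingers bear on it with more than 30 N (contact force between the fingers and nut1 above 30 N or contact force between the fingers and nut2 above 30 N or contact force between the fingers and nut3 above 30 N).
It fails at once if the cable gland is tipped, lifted, or pushed more than 15 mm (distance of gland_center from where it was at the start of the episode above 0.015 m or angle between gland's own z axis and vertical above 0.3 rad).
It fails at once if the round washer is lifted or moved more than 15 mm (distance of washer_center from where it was at the start of the episode above 0.015 m).
It fails at once if the tape roll or the screwdriver is moved more than 20 mm (distance of any of tape_center, driver_center from where it was at the start of the episode above 0.02 m).
It also fails if it takes over 72 s, if anything falls off the work surface, if the arm or the gripper's body presses on something with over 40 N, if the wrist force passes 120 N, or if a joint passes its speed limit or range.

## Working session

There is one attempt and no reset: what is moved stays moved. The work goes in short steps, Python scripts to look and compute and a shell command to move; the robot and the scene stay as the last step left them, time stands still between calls to the robot, and variables do not carry over. Pictures are saved under pics/ and viewed, at most 10 in all, crops included, and the job is handed in when it is done.

```bash
mkdir -p pics
cat > h.py <<'E'
import numpy as np,cv2
from plant import *
def W(c,p):
    T=np.array(get_calibration(c)["world_from_camera"]);return (T[:3,:3]@np.array(p)+T[:3,3])
def find(c,t,f=place_of):
    return [(np.round(W(c,d["xyz"]),4).tolist(),round(d["confidence"],2)) for d in f(c,t)]
E
python3 - <<'E'
from h import *
s=state();print(s["time"],s["position"],s["finger_gap"],tcp_to_tips)
for c in ("scene","side"):
    im=camera(c);cv2.imwrite(f"pics/{c}0.png",im[...,::-1])
    for t in ("tray","tray_gate","tray_deck","nut1_center","gland_center","washer_center","tape_center","driver_center"):
        print(c,t,find(c,t))
E
```

```text
0.0 [5.24837803e-01 1.77124642e-05 4.04081622e-01] 0.08544505997757766 0.1734
scene tray [([0.6146, 0.0758, 0.0439], 0.66), ([0.556, 0.0253, 0.0022], 0.63)]
scene tray_gate [([0.4903, 0.0248, 0.0399], 0.56)]
scene tray_deck [([0.639, 0.0224, 0.0439], 0.68)]
scene nut1_center [([0.559, 0.0333, 0.0485], 0.49)]
scene gland_center [([0.6826, 0.0632, 0.0595], 0.72), ([0.5883, 0.2003, 0.0223], 0.65), ([0.799, 0.0196, 0.0216], 0.59), ([0.6631, 0.2024, 0.0229], 0.52), ([0.6129, 0.0763, 0.0427], 0.41)]
scene washer_center [([0.6112, -0.0281, 0.0436], 0.46)]
scene tape_center [([0.5776, -0.3505, 0.0105], 0.73), ([0.6392, 0.0231, 0.043], 0.37)]
scene driver_center [([0.4922, 0.417, 0.0104], 0.57)]
side tray [([0.555, 0.0222, 0.0004], 0.92), ([0.6458, 0.0195, 0.0447], 0.24)]
side tray_gate [([0.4899, 0.0263, 0.0379], 0.76), ([0.6834, -0.0262, 0.0411], 0.28), ([0.576, -0.3525, 0.0072], 0.26)]
side tray_deck [([0.6463, 0.0222, 0.0447], 0.88)]
side nut1_center [([0.5578, 0.0238, 0.0454], 0.43)]
side gland_center [([0.6633, 0.2019, 0.0242], 0.62), ([0.6834, 0.0624, 0.0588], 0.52), ([0.5888, 0.1984, 0.0234], 0.51), ([0.7975, 0.0151, 0.019], 0.43)]
side washer_center [([0.6134, 0.071, 0.0468], 0.73), ([0.6095, -0.0278, 0.0424], 0.38)]
side tape_center [([0.5745, -0.3506, 0.0028], 0.84), ([0.6091, -0.0321, 0.0437], 0.49)]
side driver_center [([0.4941, 0.4123, 0.0098], 0.54)]
```

```bash
python3 -c "
import cv2,numpy as np
a=cv2.imread('pics/scene0.png');b=cv2.imread('pics/side0.png');cv2.imwrite('pics/both0.png',cv2.resize(np.hstack([a,b]),(800,300)))"
```

```text
(no output)
```

View pics/scene0.png

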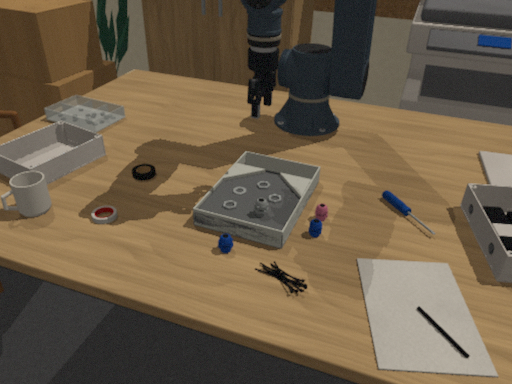

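The scene picture shows the tray with its gate toward the robot. There are four rings on the deck at about (240,190), (263,185), (275,198) and (230,204), and the metal gland stands at (261,206). The blue and red glands at (226,243), (316,228) and (321,212) are off the tray. I need a closer look to tell the washer from the nuts.

Run:
```python
from h import *
im=camera("wrist");print(get_calibration("wrist"))
cv2.imwrite("pics/w0.png",im[...,::-1])
for t in ("tray","tray_gate","tray_deck","nut1_center","nut2","gland_center","washer_center"):
    print(t,find("wrist",t))
s=cv2.imread("pics/scene0.png")[145:250,180:340];sd=cv2.imread("pics/side0.png")
w=cv2.imread("pics/w0.png")
cv2.imwrite("pics/c0.png",np.hstack([cv2.resize(s,(457,300),interpolation=2),cv2.resize(sd,(343,300))]))
```

```text
{'camera_matrix': array([[297.31863964,   0.        , 253.14512575],
       [  0.        , 297.31863964, 190.34464265],
       [  0.        ,   0.        ,   1.        ]]), 'world_from_camera': array([[ 9.99999971e-01, -1.77294406e-04, -1.62789734e-04,
         5.24831683e-01],
       [-2.20219643e-04, -9.46906342e-01, -3.21509459e-01,
         8.13689920e-02],
       [-9.71448030e-05,  3.21509485e-01, -9.46906353e-01,
         3.73493212e-01],
       [ 0.00000000e+00,  0.00000000e+00,  0.00000000e+00,
         1.00000000e+00]])}
tray [([0.5579, 0.023, -0.0011], 0.72)]
tray_gate [([0.4886, 0.0267, 0.0442], 0.62), ([0.6115, -0.0248, 0.0436], 0.51), ([0.6869, 0.0605, 0.038], 0.44), ([0.6833, -0.0249, 0.0444], 0.18)]
tray_deck [([0.6417, 0.0201, 0.0426], 0.58)]
nut1_center [([0.5631, 0.0226, 0.0439], 0.59), ([0.642, 0.0185, 0.0418], 0.44)]
nut2 [([0.5627, 0.026, 0.0363], 0.89), ([0.6144, 0.0746, 0.0397], 0.77), ([0.6857, -0.023, 0.0378], 0.53)]
gland_center [([0.663, 0.2014, 0.0223], 0.97), ([0.8039, 0.0111, 0.021], 0.89), ([0.5895, 0.1934, 0.0197], 0.87), ([0.69, 0.0633, 0.0618], 0.59)]
washer_center [([0.6128, -0.0253, 0.0382], 0.78)]
```

View pics/w0.png

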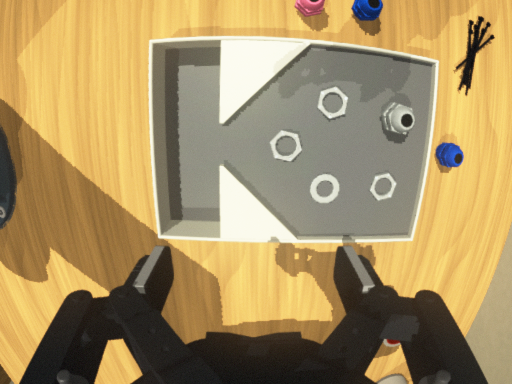

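View pics/c0.png

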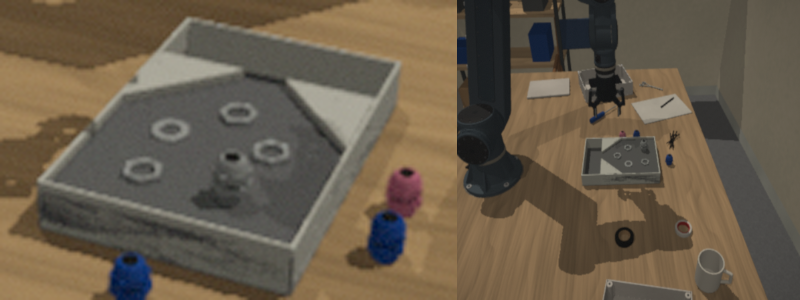

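The wrist view settles it. The ring at (325,188) is round, so it is the washer. The hexagonal nuts are at (286,146), (333,102) and (384,187). The metal gland is at (400,120). The coloured glands lie off the tray and are the look-alikes. Next I get precise positions from the pixels.

```bash
cat >> h.py <<'E'
def ray(px,z,C=None):
    C=C or get_calibration("wrist");K=C["camera_matrix"];T=np.array(C["world_from_camera"])
    u=(np.array(px)-[K[0,2],K[1,2]])/K[0,0];r=np.linalg.norm(u)+1e-9
    d=T[:3,:3]@np.append(np.sin(r)*u/r,np.cos(r));return T[:3,3]+d*(z-T[2,3])/d[2]
def rings(im,tag=None):
    g=cv2.cvtColor(im,cv2.COLOR_RGB2GRAY);b=(g>165).astype(np.uint8)
    cs,h=cv2.findContours(b,cv2.RETR_CCOMP,cv2.CHAIN_APPROX_NONE)
    for i,c in enumerate(cs):
        a=cv2.contourArea(c)
        if h[0][i][3]<0 and 150<a<8000:
            q=np.array([ray(p[0],.046) for p in c]);A=cv2.contourArea((q[:,:2]*1000).astype(np.float32))
            (x,y),r=cv2.minEnclosingCircle((q[:,:2]*1000).astype(np.float32))
            if 500<A<1500: print("px",c.mean(0)[0].round(),"world mm",round(x,1),round(y,1),"r",round(r,1),"area",round(A))
E
python3 - <<'E'
from h import *
im=cv2.imread("pics/w0.png")[...,::-1]; rings(im)
for n,p,z in (("gateA",(221,122),.052),("gateB",(221,163),.052),("NW",(151,41),.052),("SW",(160,239),.052),("NE",(437,62),.052),("SE",(411,240),.052)): print(n,ray(p,z).round(4))
print(tcp_to_tips,state()["eef_rot"])
E
python3 -m pendant '[[[0,0,0,0,0,0],[0,0,0,0,0,0],[0,0,0,0,0,0],[0,0,0,0,0,0],[0,0,0,0,0,0],[0,0,0,0,0,0],[0,0,0,0,0,0],[0,0,0,0,0,0]]]' -1 20
python3 -c "
import plant;print(plant.tcp_to_tips,plant.state()['finger_gap'])"
```

```text
px [324. 188.] world mm 609.1 -27.2 r 18.5 area 987
px [383. 186.] world mm 685.5 -24.8 r 18.5 area 871
px [285. 145.] world mm 561.0 23.0 r 18.4 area 879
px [401. 117.] world mm 701.5 61.8 r 18.3 area 698
px [332. 102.] world mm 612.8 73.6 r 18.3 area 857
gateA [0.49   0.0502 0.052 ]
gateB [0.489  0.0044 0.052 ]
NW [0.4131 0.1448 0.052 ]
SW [ 0.4069 -0.0928  0.052 ]
NE [0.7459 0.1352 0.052 ]
SE [ 0.7399 -0.0993  0.052 ]
0.1734 [-1.79990526e+02  1.40560402e-04  9.00001361e+01]
time: 2.1
position: [0.525, -0.0, 0.4047]
eef_rot: [-180.0, 0.0, 90.0]
wrist_force: [0.4, 0.1, 0.3]
finger_gap: 0.0003
finger_force: 0.0
0.1734 0.00026942493411217654
```

```bash
python3 -m pendant '[[[0.04,0.0133,-0.07,0,0,0.25],[0.04,0.0133,-0.07,0,0,0.25],[0.04,0.0133,-0.07,0,0,0.25],[0.04,0.0133,-0.07,0,0,0.25],[0.04,0.0133,-0.07,0,0,0.25],[0.04,0.0133,-0.07,0,0,0.25],[0.04,0.0133,-0.07,0,0,0.25],[0.04,0.0133,-0.07,0,0,0.25],[0.04,0.0133,-0.07,0,0,0.25],[0.04,0.0133,-0.07,0,0,0.25],[0.04,0.0133,-0.07,0,0,0.25],[0.04,0.0133,-0.07,0,0,0.25]]]' -0.76
python3 -m pendant '[[[0,0,0,0,0,0],[0,0,0,0,0,0]]]'
python3 - <<'E'
from h import *
im=camera("wrist");cv2.imwrite("pics/w1.png",im[...,::-1]);rings(im);print(state()["q"],state()["position"])
E
```

```text
time: 3.3
position: [0.5973, 0.024, 0.2782]
eef_rot: [-180.0, 0.0, -179.7]
wrist_force: [0.3, -0.0, -0.4]
finger_gap: 0.0101
finger_force: 0.0
time: 3.5
position: [0.5969, 0.0239, 0.2787]
eef_rot: [-180.0, -0.0, 179.8]
wrist_force: [0.0, -0.5, 0.4]
finger_gap: 0.0102
finger_force: 0.0
px [448. 373.] world mm 857.4 299.6 r 36.4 area 1416
px [459. 344.] world mm 788.1 287.2 r 33.7 area 889
px [481. 246.] world mm 645.6 251.0 r 52.9 area 614
px [321. 228.] world mm 613.7 74.1 r 18.1 area 839
px [254. 161.] world mm 561.5 23.3 r 18.3 area 863
[ 2.29495586e+00  2.43859256e+01 -3.81377963e+00  6.18007997e+01
 -6.82761352e-03  2.49746624e+00] [0.59683911 0.023903   0.27904323]
```

View pics/w1.png

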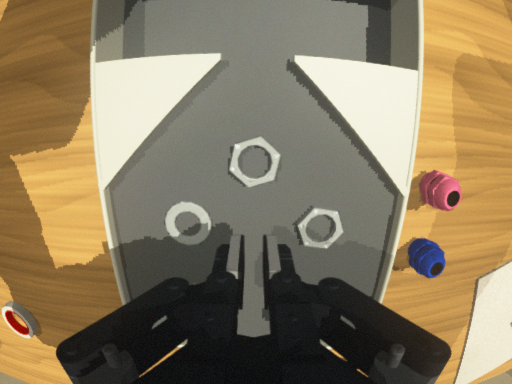

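The wrist picture shows nut1 at (254,161) with the gate straight ahead. The fingertips at (230–275,240) are centred between the washer (187,222) and nut2 (320,228), so I can go down.

```bash
python3 -m pendant '[[[0,0,-0.067,0,0,0],[0,0,-0.067,0,0,0],[0,0,-0.067,0,0,0],[0,0,-0.067,0,0,0],[0,0,-0.067,0,0,0],[0,0,-0.033,0,0,0],[0,0,-0.033,0,0,0],[0,0,0,0,0,0],[0,0,0,0,0,0]]]'
```

```text
time: 4.45
position: [0.5971, 0.024, 0.2187]
eef_rot: [-180.0, 0.0, -180.0]
wrist_force: [-0.8, 0.2, -0.1]
finger_gap: 0.0104
finger_force: 0.0
```

Run:
```python
from h import *
im=camera("wrist");cv2.imwrite("pics/w2.png",im[...,::-1]);rings(im);print(state()["position"],state()["wrist_force"])
```

```text
px [255. 188.] world mm 561.8 23.4 r 18.5 area 877
[0.59714831 0.02395233 0.21885707] [-0.10216066  0.6165517   0.61466911]
```

View pics/w2.png

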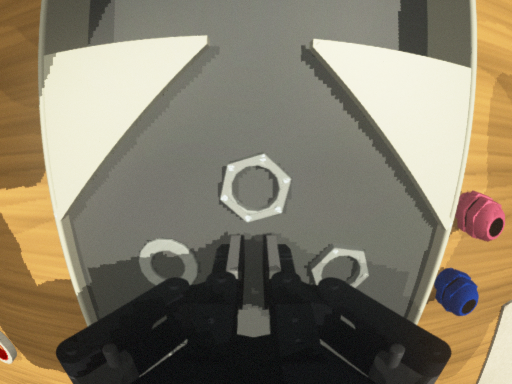

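The tips are on both sides of centre behind nut1 (255,188). They are clear of the washer (168,262) and nut2 (343,265).

```bash
python3 -m pendant '[[[-0.02,0,-0.0133,0,0,0],[-0.04,0.002,0,0,0,0],[-0.04,0.002,0,0,0,0],[-0.04,0.002,0,0,0,0],[-0.04,0.002,0,0,0,0],[-0.04,0.002,0,0,0,0],[-0.04,0.002,0,0,0,0],[-0.04,0.002,0,0,0,0],[-0.04,0.002,0,0,0,0],[-0.04,0.002,0,0,0,0],[-0.04,0.002,0,0,0,0],[0,0,0,0,0,0]]]'
python3 - <<'E'
from h import *
im=camera("wrist");cv2.imwrite("pics/w3.png",im[...,::-1]);rings(im);print(state()["position"],state()["wrist_force"])
E
```

```text
time: 5.7
position: [0.5331, 0.027, 0.2165]
eef_rot: [-180.0, -0.0, -180.0]
wrist_force: [-0.7, 0.4, 0.4]
finger_gap: 0.0103
finger_force: 0.0
px [462. 373.] world mm 693.6 244.2 r 27.1 area 716
px [481. 321.] world mm 620.6 225.5 r 45.1 area 654
px [258. 205.] world mm 506.8 28.1 r 18.4 area 879
[0.53362698 0.02696575 0.21660819] [-0.3685758  -0.0291211  -0.22267922]
```

```bash
python3 -m pendant '[[[-0.04,0,0,0,0,0],[-0.04,0,0,0,0,0],[-0.04,0,0,0,0,0],[-0.04,0,0,0,0,0],[-0.04,0,0,0,0,0],[-0.02,0,0,0,0,0],[0,0,0,0,0,0],[0,0,0,0,0,0],[0,0,0,0,0,0]]]'
python3 - <<'E'
from h import *
im=camera("wrist");cv2.imwrite("pics/w4.png",im[...,::-1]);rings(im);print(state()["position"],state()["wrist_force"])
E
```

```text
time: 6.65
position: [0.5012, 0.027, 0.2166]
eef_rot: [-180.0, 0.0, -180.0]
wrist_force: [0.9, 0.3, 0.2]
finger_gap: 0.0098
finger_force: 0.0
px [453. 378.] world mm 675.0 229.2 r 25.6 area 536
px [241. 150.] world mm 445.5 19.8 r 14.4 area 531
[0.50121241 0.02694664 0.21653643] [0.23588467 0.22426551 0.3063614 ]
```

View pics/w4.png

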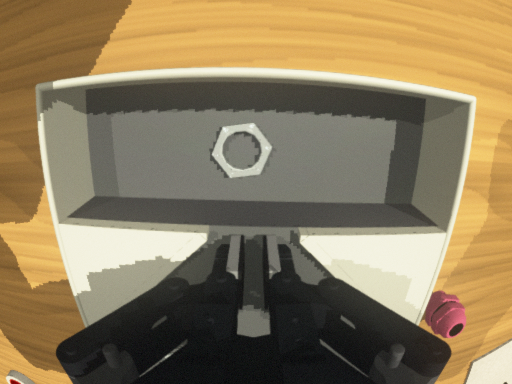

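Nut1 lies flat in the well at (241,150). Next is nut2: straight push first to get away from the gland, then diagonally to the gate.

```bash
python3 -m pendant '[[[0,0,0.14,0,0,0],[0,0,0.14,0,0,0],[0,0,0.14,0,0,0],[0.196,0.063,0,0,0,0],[0.196,0.063,0,0,0,0],[0.196,0.063,0,0,0,0],[0.196,0.063,0,0,0,0],[0.196,0.063,0,0,0,0],[0,0,0,0,0,0],[0,0,0,0,0,0]]]'
python3 - <<'E'
from h import *
im=camera("wrist");cv2.imwrite("pics/w5.png",im[...,::-1]);rings(im);print(state()["position"])
E
```

```text
time: 7.7
position: [0.6481, 0.0743, 0.2787]
eef_rot: [-180.0, -0.1, -180.0]
wrist_force: [-0.5, -0.7, 0.1]
finger_gap: 0.01
finger_force: 0.0
px [253. 323.] world mm 761.1 72.4 r 19.7 area 824
px [255. 162.] world mm 612.2 73.7 r 18.2 area 859
px [120. 159.] world mm 608.7 -27.3 r 18.0 area 957
[0.64749423 0.07408153 0.27891978]
```

View pics/w5.png

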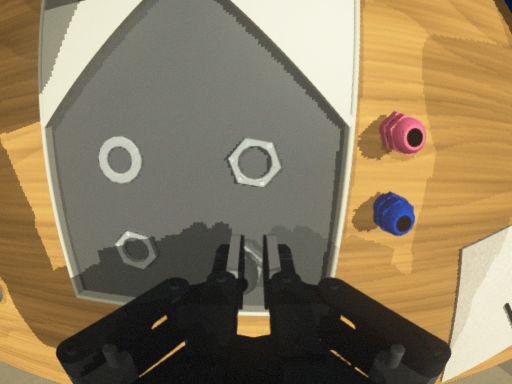

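Nut2 is at (255,162), straight ahead of the tips. The gland is just behind the tips at (253,262), so I shift 3 mm forward before going down.

```bash
python3 -m pendant '[[[-0.02,0,-0.1,0,0,0],[0,0,-0.1,0,0,0],[0,0,-0.1,0,0,0],[0,0,-0.06,0,0,0],[0,0,-0.053,0,0,0],[0,0,0,0,0,0],[-0.04,0,0,0,0,0],[-0.04,0,0,0,0,0],[-0.04,0,0,0,0,0],[-0.04,0,0,0,0,0],[-0.04,0,0,0,0,0],[-0.04,0,0,0,0,0]]]'
python3 -m pendant '[[[-0.04,0,0,0,0,0],[-0.04,0,0,0,0,0],[0,0,0,0,0,0],[0.1,0,0,0,0,0],[0,0,0.14,0,0,0],[0,0,0.14,0,0,0],[0,0,0.14,0,0,0],[0,0,0,0,0,0],[0,0,0,0,0,0]]]'
python3 - <<'E'
from h import *
im=camera("wrist");cv2.imwrite("pics/w6.png",im[...,::-1]);rings(im);print(state()["position"],find("wrist","gland_center"))
E
```

```text
time: 8.95
position: [0.6085, 0.0742, 0.2178]
eef_rot: [-180.0, 0.0, -180.0]
wrist_force: [0.5, 0.2, 0.5]
finger_gap: 0.0104
finger_force: 0.2
time: 9.85
position: [0.6121, 0.0742, 0.2806]
eef_rot: [-180.0, 0.0, -180.0]
wrist_force: [-0.4, -0.3, -0.4]
finger_gap: 0.0103
finger_force: 0.0
px [126. 202.] world mm 607.7 -26.8 r 18.0 area 948
px [251. 149.] world mm 567.6 71.0 r 18.2 area 852
[0.61180258 0.0741456  0.27990962] [([0.6858, 0.0619, 0.0582], 0.75), ([0.6649, 0.2015, 0.0186], 0.74), ([0.5886, 0.1952, 0.0202], 0.68)]
```

```bash
python3 -m pendant '[[[-0.021,0.025,0,0,0,0.25],[-0.021,0.025,0,0,0,0.25],[-0.021,0.025,0,0,0,0.25],[-0.021,0.025,0,0,0,0.25],[-0.021,0.025,0,0,0,0.25],[-0.021,0.025,0,0,0,0.25],[0,0,-0.1,0,0,0],[0,0,-0.1,0,0,0],[0,0,-0.1,0,0,0],[0,0,-0.06,0,0,0],[0,0,-0.055,0,0,0],[0,0,0,0,0,0]]]'
python3 -m pendant '[[[-0.03,-0.03,0,0,0,0],[-0.03,-0.03,0,0,0,0],[-0.03,-0.03,0,0,0,0],[-0.03,-0.03,0,0,0,0],[-0.03,-0.03,0,0,0,0],[-0.03,-0.03,0,0,0,0],[-0.03,-0.03,0,0,0,0],[-0.03,-0.03,0,0,0,0],[-0.03,-0.03,0,0,0,0],[-0.03,-0.03,0,0,0,0],[0,0,0,0,0,0]]]'
python3 - <<'E'
from h import *
im=camera("wrist");cv2.imwrite("pics/w7.png",im[...,::-1]);rings(im);print(state()["position"])
E
```

```text
time: 11.15
position: [0.5926, 0.0966, 0.217]
eef_rot: [179.9, -0.1, -135.0]
wrist_force: [0.5, -0.3, -0.2]
finger_gap: 0.0105
finger_force: 0.0
time: 12.25
position: [0.5474, 0.0511, 0.2183]
eef_rot: [180.0, -0.0, -135.0]
wrist_force: [0.2, 0.6, 0.3]
finger_gap: 0.0102
finger_force: 0.0
px [ 50. 294.] world mm 687.3 -24.3 r 18.3 area 846
px [327.  85.] world mm 460.7 13.0 r 14.4 area 538
[0.54778984 0.05139119 0.21834992]
```

View pics/w7.png

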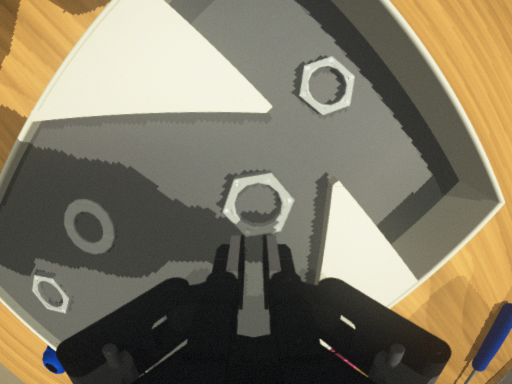

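Nut2 is at (258,203), resting against the tips, with the gate ahead between the white shoulder corners (272,108) and (340,182). Nut1 is in the well at (327,85).

```bash
python3 -c "
from h import *
for p in ((258,203),(272,108),(338,182)): print(ray(p,.047 if p[1]==203 else .052).round(4))"
python3 -m pendant '[[[0.05,0.05,0,0,0,0],[0,0,0.14,0,0,0],[0,0,0.14,0,0,0],[0,0,0.14,0,0,0],[0,0,0,0,0,-0.25],[0,0,0,0,0,-0.25],[0,0,0,0,0,-0.25],[0,0,0,0,0,-0.25],[0,0,0,0,0,-0.25],[0,0,0,0,0,-0.25],[0,0,0,0,0,0]]]'
python3 - <<'E'
from h import *
im=camera("wrist");rings(im);print(state()["position"])
E
```

```text
[0.5258 0.0316 0.047 ]
[0.4879 0.0023 0.052 ]
[0.4892 0.0502 0.052 ]
time: 13.4
position: [0.5562, 0.0599, 0.2813]
eef_rot: [180.0, 0.0, 179.9]
wrist_force: [1.1, 0.4, -1.1]
finger_gap: 0.0101
finger_force: 0.0
px [216. 168.] world mm 526.5 31.5 r 18.4 area 865
px [203.  69.] world mm 455.9 24.0 r 15.3 area 602
[0.55610825 0.05976461 0.28128364]
```

```bash
python3 -m pendant '[[[0.033,-0.193,0,0,0,0],[0,0,-0.1,0,0,0],[0,0,-0.1,0,0,0],[0,0,-0.1,0,0,0],[0,0,-0.07,0,0,0],[0,0,-0.057,0,0,0],[0,0,0,0,0,0]]]'
python3 -m pendant '[[[-0.04,-0.003,0,0,0,0],[-0.04,-0.003,0,0,0,0],[-0.04,-0.003,0,0,0,0],[-0.04,-0.003,0,0,0,0],[-0.04,-0.003,0,0,0,0],[-0.04,-0.003,0,0,0,0],[-0.04,-0.003,0,0,0,0],[-0.04,-0.003,0,0,0,0],[-0.04,-0.003,0,0,0,0],[-0.04,0,0,0,0,0],[0,0,0,0,0,0],[0,0,0,0,0,0]]]'
python3 - <<'E'
from h import *
im=camera("wrist");cv2.imwrite("pics/w8.png",im[...,::-1]);rings(im);print(state()["position"])
E
```

```text
time: 14.15
position: [0.5606, 0.0304, 0.2166]
eef_rot: [-180.0, -0.0, -179.9]
wrist_force: [-0.9, 0.3, -0.0]
finger_gap: 0.0103
finger_force: 0.0
time: 15.35
position: [0.5005, 0.0262, 0.2174]
eef_rot: [-180.0, 0.0, -180.0]
wrist_force: [0.1, -0.8, -0.4]
finger_gap: 0.0101
finger_force: 0.0
px [453. 378.] world mm 676.1 229.7 r 25.8 area 571
[0.50070022 0.026224   0.21734109]
```

View pics/w8.png

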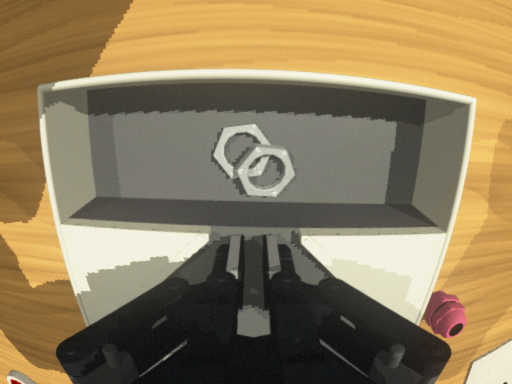

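Both nuts are in the well at (240,150) and (266,170). For nut3 I push at 45° between the washer and gland to the upper side, then 45° back to the middle line, then straight through the gate.

```bash
python3 -m pendant '[[[0,0,0.143,0,0,0],[0,0,0.143,0,0,0],[0,0,0.143,0,0,0],[0.231,-0.0824,0,0,0,-0.25],[0.231,-0.0824,0,0,0,-0.25],[0.231,-0.0824,0,0,0,-0.25],[0.231,-0.0824,0,0,0,-0.25],[0.231,-0.0824,0,0,0,-0.25],[0.231,-0.0824,0,0,0,-0.25],[0,0,0,0,0,0],[0,0,0,0,0,0]]]'
python3 - <<'E'
from h import *
im=camera("wrist");cv2.imwrite("pics/w9.png",im[...,::-1]);rings(im);print(state()["position"],find("wrist","nut3_center"),find("wrist","gland_center"))
E
```

```text
time: 16.5
position: [0.7088, -0.0483, 0.2804]
eef_rot: [-179.9, -0.1, 135.0]
wrist_force: [-1.1, 0.3, 0.3]
finger_gap: 0.0103
finger_force: 0.0
px [255. 162.] world mm 684.3 -24.1 r 18.9 area 907
px [175.  92.] world mm 608.8 -27.6 r 18.5 area 1007
px [355.  74.] world mm 691.8 70.6 r 19.8 area 730
[ 0.70810711 -0.04790802  0.28083505] [([0.6861, -0.0232, 0.0407], 0.85)] [([0.8005, 0.0121, 0.0229], 0.84), ([0.6873, 0.063, 0.0663], 0.55)]
```

View pics/w9.png

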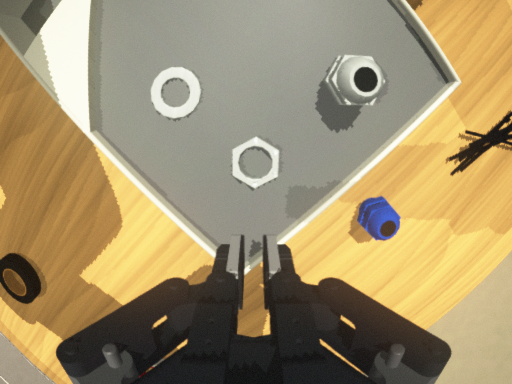

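Nut3 is at (255,162), straight ahead of the tips. The push line runs between the washer (176,93) and the gland (357,80).

```bash
python3 -m pendant '[[[0,0,-0.1,0,0,0],[0,0,-0.1,0,0,0],[0,0,-0.1,0,0,0],[0,0,-0.07,0,0,0],[0,0,-0.052,0,0,0],[0,0,0,0,0,0]]]'
python3 -m pendant '[[[-0.03,0.03,0,0,0,0],[-0.03,0.03,0,0,0,0],[-0.03,0.03,0,0,0,0],[-0.03,0.03,0,0,0,0],[-0.03,0.03,0,0,0,0],[-0.03,0.03,0,0,0,0],[-0.03,0.03,0,0,0,0],[-0.03,0.03,0,0,0,0],[0,0,0,0,0,0]]]'
python3 - <<'E'
from h import *
im=camera("wrist");cv2.imwrite("pics/w10.png",im[...,::-1]);rings(im);print(state()["position"],find("wrist","nut3_center"),find("wrist","gland_center"))
E
```

```text
time: 17.25
position: [0.7079, -0.0478, 0.2176]
eef_rot: [-179.9, -0.1, 135.0]
wrist_force: [0.6, -0.2, 0.2]
finger_gap: 0.0103
finger_force: 0.0
time: 18.15
position: [0.6718, -0.0113, 0.2183]
eef_rot: [-180.0, -0.0, 135.0]
wrist_force: [-0.6, 0.3, -0.4]
finger_gap: 0.0101
finger_force: 0.0
px [253. 205.] world mm 653.2 5.3 r 18.9 area 911
px [393. 191.] world mm 705.8 66.3 r 22.5 area 1042
px [151. 191.] world mm 609.9 -27.5 r 18.4 area 1005
[ 0.67210073 -0.01160746  0.21831201] [] [([0.8033, 0.0105, 0.022], 0.89), ([0.6649, 0.2026, 0.0214], 0.86), ([0.6913, 0.0611, 0.0602], 0.85)]
```

```bash
python3 -m pendant '[[[-0.03,0.03,0,0,0,0],[-0.03,0.03,0,0,0,0],[-0.03,0.03,0,0,0,0],[-0.03,0.03,0,0,0,0],[-0.03,0.03,0,0,0,0],[-0.03,0.03,0,0,0,0],[-0.03,0.03,0,0,0,0],[-0.03,0.03,0,0,0,0],[-0.03,0.03,0,0,0,0],[-0.03,0.03,0,0,0,0],[-0.03,0.03,0,0,0,0],[-0.03,0.03,0,0,0,0]]]'
python3 -m pendant '[[[0,0,0,0,0,0],[0.05,-0.05,0,0,0,0],[0,0,0.143,0,0,0],[0,0,0.143,0,0,0],[0,0,0.143,0,0,0],[0,0,0,0,0,0],[0,0,0,0,0,0]]]'
python3 - <<'E'
from h import *
im=camera("wrist");cv2.imwrite("pics/w11.png",im[...,::-1]);rings(im);print(state()["position"],find("wrist","nut3_center"),find("wrist","gland_center"))
E
```

```text
time: 19.5
position: [0.6181, 0.0424, 0.2183]
eef_rot: [-180.0, 0.0, 135.0]
wrist_force: [0.5, 0.1, 0.3]
finger_gap: 0.0103
finger_force: 0.1
time: 20.2
position: [0.6265, 0.0339, 0.2828]
eef_rot: [180.0, 0.0, 135.0]
wrist_force: [-0.1, 0.3, -0.7]
finger_gap: 0.0101
finger_force: 0.0
px [  3. 335.] world mm 510.0 -379.5 r 45.9 area 1001
px [185. 240.] world mm 607.8 -26.4 r 18.1 area 944
px [253. 155.] world mm 597.9 60.2 r 18.2 area 855
px [38. 42.] world mm 404.1 5.9 r 46.0 area 521
[0.62613142 0.03405235 0.28205071] [([0.5974, 0.063, 0.0426], 0.72)] [([0.5875, 0.1934, 0.0179], 0.92), ([0.6884, 0.0644, 0.0635], 0.63), ([0.4479, 0.022, 0.0037], 0.62), ([0.6619, 0.2018, 0.0181], 0.59), ([0.799, 0.013, 0.0201], 0.43)]
```

```bash
python3 -m pendant '[[[-0.002,0.028,0,0,0,0.25],[-0.002,0.028,0,0,0,0.25],[-0.002,0.028,0,0,0,0.25],[-0.002,0.028,0,0,0,0.25],[-0.002,0.028,0,0,0,0.25],[-0.002,0.028,0,0,0,0.25],[-0.002,0.028,0,0,0,0.25],[-0.002,0.028,0,0,0,0.25],[-0.002,0.028,0,0,0,0.25],[-0.002,0.028,0,0,0,0.25],[-0.002,0.028,0,0,0,0.25],[-0.002,0.028,0,0,0,0.25]]]'
python3 -m pendant '[[[0,0,-0.1,0,0,0],[0,0,-0.1,0,0,0],[0,0,-0.1,0,0,0],[0,0,-0.07,0,0,0],[0,0,-0.062,0,0,0],[0,0,0,0,0,0]]]'
python3 -m pendant '[[[-0.03,-0.03,0,0,0,0],[-0.03,-0.03,0,0,0,0],[-0.03,-0.03,0,0,0,0],[-0.03,-0.03,0,0,0,0],[-0.03,-0.03,0,0,0,0],[-0.03,-0.03,0,0,0,0],[-0.03,-0.03,0,0,0,0],[-0.03,-0.03,0,0,0,0],[0,0,0,0,0,0],[0.05,0.05,0,0,0,0],[0,0,0.2,0,0,0],[0,0,0.233,0,0,0]]]'
python3 -m pendant '[[[0,0,0,0,0,-0.25],[0,0,0,0,0,-0.25],[0,0,0,0,0,-0.25],[0,0,0,0,0,-0.25],[0,0,0,0,0,-0.25],[0,0,0,0,0,-0.25],[0,0,0,0,0,0]]]'
python3 - <<'E'
from h import *
im=camera("wrist");cv2.imwrite("pics/w12.png",im[...,::-1]);rings(im);print(state()["position"],find("wrist","nut3_center"))
E
```

```text
time: 21.55
position: [0.6222, 0.085, 0.2816]
eef_rot: [180.0, -0.1, -134.7]
wrist_force: [-0.7, -0.0, -0.3]
finger_gap: 0.0102
finger_force: 0.0
time: 22.15
position: [0.6222, 0.0849, 0.2168]
eef_rot: [180.0, -0.1, -135.0]
wrist_force: [-0.6, -0.9, 0.3]
finger_gap: 0.0099
finger_force: 0.0
time: 23.35
position: [0.5941, 0.0572, 0.2822]
eef_rot: [179.9, -0.1, -135.0]
wrist_force: [1.5, 1.2, -0.1]
finger_gap: 0.0104
finger_force: 0.0
time: 24.05
position: [0.5945, 0.0571, 0.2828]
eef_rot: [180.0, 0.0, 179.9]
wrist_force: [0.2, -0.0, 0.5]
finger_gap: 0.0099
finger_force: 0.0
px [214. 169.] world mm 565.6 27.7 r 18.3 area 862
px [211.  28.] world mm 466.4 29.4 r 22.5 area 787
[0.59435224 0.05703103 0.2827724 ] [([0.5683, 0.0275, 0.0424], 0.85)]
```

```bash
python3 -m pendant '[[[0.035,-0.197,0,0,0,0],[0,0,-0.1,0,0,0],[0,0,-0.1,0,0,0],[0,0,-0.1,0,0,0],[0,0,-0.07,0,0,0],[0,0,-0.065,0,0,0],[0,0,0,0,0,0]]]'
python3 -m pendant '[[[-0.04,0,0,0,0,0],[-0.04,0,0,0,0,0],[-0.04,0,0,0,0,0],[-0.04,0,0,0,0,0],[-0.04,0,0,0,0,0],[-0.04,0,0,0,0,0],[-0.04,0,0,0,0,0],[-0.04,0,0,0,0,0],[-0.04,0,0,0,0,0],[-0.04,0,0,0,0,0],[0,0,0,0,0,0]]]'
python3 - <<'E'
from h import *
im=camera("wrist");cv2.imwrite("pics/w13.png",im[...,::-1]);rings(im);print(state()["position"],find("wrist","nut3_center"))
E
```

```text
time: 24.85
position: [0.599, 0.027, 0.2167]
eef_rot: [-180.0, -0.1, -179.9]
wrist_force: [-0.4, -0.2, -0.0]
finger_gap: 0.0104
finger_force: 0.0
time: 25.95
position: [0.5382, 0.0269, 0.2175]
eef_rot: [-180.0, -0.0, 180.0]
wrist_force: [-0.1, 0.2, -0.1]
finger_gap: 0.0103
finger_force: 0.0
px [481. 318.] world mm 622.8 225.1 r 44.1 area 597
px [250. 204.] world mm 511.5 23.8 r 18.4 area 881
px [248.  95.] world mm 458.4 25.3 r 21.1 area 674
[0.53869046 0.02686138 0.21761846] []
```

```bash
python3 -m pendant '[[[-0.04,0.003,0,0,0,0],[-0.04,0.003,0,0,0,0],[-0.04,0,0,0,0,0],[-0.04,0,0,0,0,0],[-0.04,0,0,0,0,0],[-0.04,0,0,0,0,0],[-0.02,0,0,0,0,0],[0,0,0,0,0,0],[0,0,0,0,0,0],[0,0,0,0,0,0]]]'
python3 -m pendant '[[[0.02,0,0.1,0,0,0],[0,0,0.2,0,0,0],[0,0,0.2,0,0,0],[0,0,0.2,0,0,0],[0,0,0.2,0,0,0],[0,0,0,0,0,0],[0,0,0,0,0,0],[0,0,0,0,0,0]]]'
python3 - <<'E'
from h import *
im=camera("wrist");cv2.imwrite("pics/w14.png",im[...,::-1]);rings(im);s=camera("scene")
print(state()["position"],find("scene","gland_center")[:2],find("scene","washer_center"),find("scene","tape_center")[:1],find("scene","driver_center")[:1])
cv2.imwrite("pics/end.png",np.hstack([cv2.resize(im,(400,300)),cv2.resize(s[145:250,180:320],(400,300),interpolation=2)])[...,::-1])
E
```

```text
time: 27.05
position: [0.5003, 0.0278, 0.2176]
eef_rot: [-180.0, 0.0, 180.0]
wrist_force: [-0.3, -1.0, -1.2]
finger_gap: 0.0104
finger_force: 0.0
time: 27.85
position: [0.5028, 0.0278, 0.3516]
eef_rot: [-180.0, -0.1, 180.0]
wrist_force: [-0.4, 0.8, -0.6]
finger_gap: 0.0104
finger_force: 0.0
px [249. 128.] world mm 450.9 26.9 r 23.0 area 746
px [13. 40.] world mm 330.4 -247.6 r 30.4 area 1174
px [18. 20.] world mm 303.7 -242.9 r 33.2 area 584
px [19.  5.] world mm 282.6 -240.7 r 41.6 area 990
[0.50279255 0.02776107 0.35138264] [([0.6864, 0.0597, 0.0618], 0.72), ([0.5884, 0.202, 0.0199], 0.67)] [([0.613, -0.0283, 0.0447], 0.42)] [([0.5771, -0.3517, 0.0085], 0.6)] [([0.4918, 0.4145, 0.0114], 0.93)]
```

View pics/end.png

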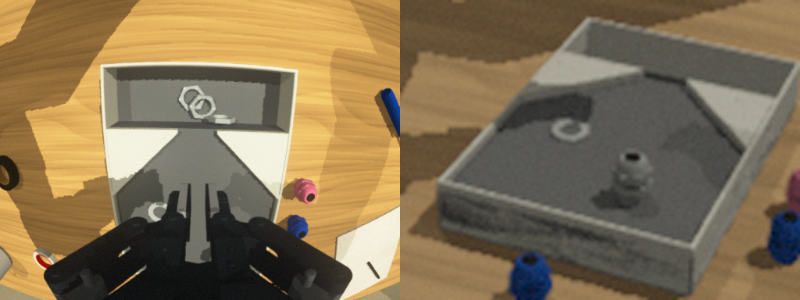

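I have now viewed 11 pictures, one over the limit of 10, so I will view no more. The last one shows nut3 standing or leaning at about (225,119) by the drop wall. I check its height numerically.

Run:
```python
from h import *
im=camera("wrist");camera("side");camera("scene")
for c in ("wrist","side","scene"): print(c,find(c,"nut3_center"),find(c,"nut1",look_for))
g=cv2.cvtColor(im,cv2.COLOR_RGB2GRAY)[135:172,262:320]
n,l,s,ce=cv2.connectedComponentsWithStats((g>130).astype(np.uint8))
for i in range(1,n):
    if s[i,4]>15:
        x,y,w,h=s[i,:4]+[262,135,0,0]; print(s[i,4],x,y,w,h,[ray((x+w/2,y+h/2),z).round(3)[:2].tolist() for z in (.015,.025,.035)],"top/bot x",[ray((x+w/2,v),z)[0].round(3) for v in (y,y+h) for z in (.006,.04)], "wid",[np.abs(ray((x,y),z)[1]-ray((x+w,y),z)[1]).round(3) for z in (.01,.04)])
```

```text
wrist [([0.4828, 0.0582, 0.0153], 0.94)] [([0.48, 0.06, 0.0254], 0.73), ([0.4628, 0.0357, 0.0117], 0.69), ([0.457, 0.018, 0.0042], 0.65)]
side [([0.4785, 0.0551, 0.0148], 0.46)] []
scene [] [([0.4772, 0.3874, 0.0151], 0.26)]
385 262 135 40 23 [[0.476, 0.056], [0.474, 0.055], [0.472, 0.055]] top/bot x [np.float64(0.465), np.float64(0.46), np.float64(0.49), np.float64(0.483)] wid [np.float64(0.043), np.float64(0.038)]
268 277 165 43 7 [[0.499, 0.075], [0.497, 0.073], [0.494, 0.072]] top/bot x [np.float64(0.498), np.float64(0.489), np.float64(0.506), np.float64(0.497)] wid [np.float64(0.047), np.float64(0.043)]
```

Both cameras put nut3's centre at z ≈ 15 mm and tray x ≈ 75 mm, so it is leaning inside the well, below deck level. The gland, washer, tape roll and screwdriver have not moved.

```bash
python3 -c "
from plant import *;print(sign_off())"
```

```text
the job is handed in; nothing more can be done
None
```

I pushed the three lock nuts through the gate one at a time into the well and handed the job in; the gland, washer, tape roll and screwdriver measured where they began, but no verdict came back, and I viewed 11 pictures where 10 were allowed.

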